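Ready a belt sharpener for its new belt and hold the tensioner back

ROBOT

A 6-joint arm with a two-finger parallel gripper is mounted at the origin on the work surface. World frame = base frame: x ahead of the robot, y to its left, z up, the work surface at z = 0. Lengths are in m, angles in rad, forces in N, time in s.
With the tool pointing down it reaches from about 0.3 to 0.875 m from the base axis. Payload 6.4 kg.
Tool frame: the origin (TCP) lies midway between the tips of the shut fingers; the grasp point (between the pads) lies 19 mm behind it (r.hold_point_z is the distance from the TCP to the grasp point, in m); y points along the fingers, z is the direction in which the jaws open and shut, and the axes are right-handed (so a half turn about y gives the same grasp; the last joint's range is limited). The gripper opens to 88 mm and grips with 3 to 60 N. Pads are 18 mm wide; open, the fingers measure 123 mm over their backs; the gripper's body (75 mm by 187 mm) begins 45 mm behind the grasp point.
Start: joints at [0.992, 0.181, 1.607, -0, 1.354, -0.206], TCP at [0.209, 0.536, 0.239] pointing down, gripper open.
Joint ranges: [-2.99, 2.99], [-0.89, 2.07], [0.3, 2.58], [-1.14, 4.28], [0, 2.63], [-3.12, 3.12]. Speed limits (rad/s): [2.57, 2.57, 3.01, 3.14, 3.14, 3.14].

INTERFACE

Orientations are given as [roll, pitch, yaw] about the fixed x, y, z axes, in that order (R = Rz(yaw) Ry(pitch) Rx(roll)).
In Python, from cell import state, viewer, order, r gives the robot as it stands.
- The arm moves only by the tool apply_moves, never from a script. Its arguments are lists of equal length, an entry for each row: "linear": the shift along the tool's x, y, z as a fraction of full scale, a list of three; "turn": the turn about the tool's y as a fraction of full scale. A call has 1 to 8 rows; each row is the pose to reach, as a shift and turn from the pose commanded when the call began, along the tool's axes at that moment; what a row does not reach only later rows make up. Full scale, the value 1, is 150 mm for a shift and 45 degrees for a turn. A row lasts 1/8 s, in which the tool goes at most 62.5 mm and 10.7 degrees, less where a joint would pass 70% of its speed; a pose out of reach is approached as far as the arm can. A call with a number of a shift or a turn outside -1 to 1 is refused whole. A call with a gripper value outside its range is refused whole. "hand" is the opening, from 0 (shut) to 1 (fully open), set as the call begins (left out, the last holds). The fingers move at their own pace and stop on an object; "grip_force" is the grip in N (left out, the last holds). Time passes only in rows, so rows that repeat a pose let the fingers close. It gives the time, the measured TCP pose, the force and the opening at its end, in the units of the state.
- state(): the state, without advancing time (a new reading comes with each control period).
- viewer.snapshot(name): name is "side" or "top" or "wrist"; returns the picture (420x560x3 uint8, blue, green, red); there is no depth.
- viewer.get_calibration(name): a dict with "fx", "fy", "cx", "cy" (pixels), "rvec" (rotation vector, rad) and "tvec" (3), from world to camera coordinates, as OpenCV has them; the wrist camera has in their place "mount" (4x4, takes a point from camera to tool coordinates, whose origin is the TCP and whose axes are the tool frame's). Camera axes: x right, y down, z forward; pixel columns grow to the right and rows downward; lengths in m; the calibration is good to about 2 mm. The wrist camera is an equidistant fisheye: a pixel r from the principal point sees the ray r / f radians off the axis. A picture is of the moment at which its call begins: read the wrist's pose just before it. get_calibration takes no time and is no camera call.
- order.close_job(): hands the job in, once; it reports no verdict.
The state is a dict: "t": time; "q": joint angles; "qvel": joint speeds; "joint_efforts": joint torques, N m; "position": TCP position; "tcp_rot": TCP orientation; "contact_force": force on the tool from outside, world axes, zero at the start; "moment": the same for the moment, N m; "finger_gap": opening from 0.0 (shut) to 1.0 (fully open).
Only numpy, scipy, OpenCV 4.12 (cv2) and the standard library are available. Lean on these libraries where they do the work, as an engineer would, in place of code of your own. Each camera call takes 0.05 s, during which the arm holds its last target.

TASK

The belt sharpener on the carving bench is to get a new belt: stand the thick guide roller in the wide bore of its deck and the slim roller in the narrow bore, foot down, one by one, each with its flange flat on the deck. Then push the sprung tensioner arm back past its ratchet click all the way to its stop, and finish still holding it there with the gripper (the ratchet alone does not keep it far enough back). Leave the tools and other things on the bench where they are.

Things in the scene. Friction and masses are not known exactly. Their poses are not given: they have to be found in the camera images.
- sharpener: Grey belt sharpener lying on the bench, belt taken off, fixed to the bench. Flat deck 300 mm (x) by 320 mm (y), top 36 mm above the bench; origin at the centre of the deck's underside, on the bench; z up. A motor box (85 mm high) joins the +x edge. On the deck: black drive drum (radius 34 mm, 51 mm high, at x +90, y +70 mm), the tensioner arm, its pawl, two stop pins 22 mm high, and two bores near the +y edge.
- wide_bore (a point): Centre of the mouth of the wide bore, level with the deck top: 45 mm diameter, 28 mm deep, blind. At x -85, y +105 mm in the sharpener's frame.
- narrow_bore (a point): Centre of the mouth of the narrow bore, level with the deck top: 33 mm diameter, 28 mm deep, blind. At x -5, y +105 mm in the sharpener's frame.
- thick_roller_center (a point): Thick aluminium guide roller, loose, about 0.22 kg, standing upright on its foot on the bench; this point is on its axis half-way up, 32 mm above its underside. From below: foot 40 mm diameter, 24 mm long, its lowest 8 mm tapering in by 4 mm all round; flange 52 mm diameter, 4 mm thick; plain body 40 mm diameter from 28 to 64 mm (the top). Grip it by the body. Seated, this point is 8 mm above the deck top. z is its axis, up.
- slim_roller_center (a point): Slim aluminium guide roller, loose, about 0.12 kg, standing upright on its foot on the bench; this point is on its axis half-way up, 32 mm above its underside. From below: foot 28 mm diameter, 24 mm long, its lowest 8 mm tapering in by 4 mm all round; flange 40 mm diameter, 4 mm thick; plain body 28 mm diameter from 28 to 64 mm (the top). Seated, this point is 8 mm above the deck top. z is its axis, up.
- tensioner_grip (a point): Centre of the upright black grip post on the free end of the tensioner arm: 20 mm diameter, 38 mm tall (top 19 mm above this point, 116 mm above the bench). Below it on the same axis is the aluminium idler, 40 mm diameter, 28 mm tall, and below that the flat arm. It moves with the arm, 145 mm from the pivot axis, towards +y of the sharpener as the arm is pushed back.
- tensioner_pivot (a point): Point on the tensioner arm's vertical pivot axis, at deck-top height; fixed to the sharpener at x +40, y -60 mm.
- tensioner (a joint): Angle of the sprung tensioner arm about its vertical pivot, rad. 0 at rest; grows as the arm is pushed back, turning clockwise seen from above (grip post towards the bores). The spring pushes back with about 4 N at the grip post at rest and 9 N at the stop; passing the pawl adds some 2 to 8 N from about 0.05 to 0.42. The ratchet clicks at about 0.42, the stop is at 0.60. Let go after the click, the arm falls back to about 0.43 and is caught by the pawl.
- pawl (a joint): Small sprung steel pawl slider on the deck at the arm's tail, m. 0 when its nose is out; rises to about 0.009 as the tail tip rides over it and snaps back to 0 at the click.
- dowel_offcut: Bystander: wooden dowel offcut standing upright, 32 mm diameter, 50 mm high, origin at the centre of its underside. Not to be moved.
- honing_stone: Bystander: grey honing stone, 40 by 130 by 22 mm, lying flat, origin at the centre of its underside. Not to be moved.
- gouge_wide: Bystander: carving gouge with wooden handle, about 230 mm long, lying flat. Not to be moved.
- gouge_narrow: Bystander: narrower carving gouge, about 245 mm long, lying flat. Not to be moved.
- mallet: Bystander: round black carving mallet standing on its head, handle up, 84 mm diameter, 230 mm high, origin at the centre of its underside. Not to be moved.
- wax_jar: Bystander: small glass jar with metal cap, 60 mm diameter, 60 mm high, origin at the centre of its underside. Not to be moved.
- bench_brush: Bystander: bench brush lying flat. Not to be moved.
Not all that is in view belongs to the job. What is shaped like the part that bears slim_roller_center but pink is not meant. Leave any pink look-alike of the part that bears thick_roller_center alone.

How it is judged:
By the outcome, as a careful person would: the job done as asked, in the order asked, and still so for the second after the job is handed in, while the arm keeps its last pose, push and grip.
It also fails if it takes over 72 s, if anything falls off the work surface, if the arm or the gripper's body presses on something with over 40 N, if the wrist force passes 120 N, or if a joint passes its speed limit or range.

## Working session

There is one attempt and no reset: what is moved stays moved. The work goes in short steps, Python scripts to look and compute and a tool call to move; the robot and the scene stay as the last step left them, time stands still between calls to the robot, and variables do not carry over. Pictures are saved under pics/ and viewed, and the job is handed in when it is done.

Besides the shell and the picture viewer there is one more tool, called after "Emit:" as name(argument=value, ...) on one line, values as JSON. apply_moves: Moves the arm, as the interface text tells. Its arguments: {"type":"object","properties":{"linear":{"type":"array"},"turn":{"type":"array"},"hand":{"type":"number"},"grip_force":{"type":"number"}},"required":["linear","turn"]}

```bash
ls; mkdir -p pics
python3 - <<'E'
from cell import state, viewer, order, r
import cv2
for n in ("top","side","wrist"):
    cv2.imwrite(f"pics/{n}0.png",viewer.snapshot(n)); print(n,viewer.get_calibration(n))
print(state()); print(r.hold_point_z)
E
```

```text
pics
top {'fx': 393.7102516584462, 'fy': 393.7102516584462, 'cx': 272.45714196869307, 'cy': 209.82809839406391, 'rvec': array([ 2.01303835, -2.19642966,  0.24404727]), 'tvec': array([0.00475676, 0.53480963, 1.0822515 ])}
side {'fx': 508.02329850339015, 'fy': 508.02329850339015, 'cx': 283.8560961067655, 'cy': 209.74196525821867, 'rvec': array([ 2.40772299, -0.20867736,  0.05465481]), 'tvec': array([-0.54117895,  0.10418095,  1.45008989])}
wrist {'fx': 325.19226210127806, 'fy': 325.19226210127806, 'cx': 279.77948177810913, 'cy': 209.91459085223613, 'mount': array([[-6.21085885e-04,  9.52900383e-01,  3.03282828e-01,
        -7.85937994e-02],
       [-2.82799027e-04, -3.03283041e-01,  9.52900476e-01,
        -1.46033557e-01],
       [ 9.99999767e-01,  5.06064947e-04,  4.57844117e-04,
        -9.67754171e-04],
       [ 0.00000000e+00,  0.00000000e+00,  0.00000000e+00,
         1.00000000e+00]])}
{'t': 0.15, 'q': array([ 9.91692491e-01,  1.81380402e-01,  1.60775735e+00, -9.79788759e-06,
        1.35378673e+00, -2.06295347e-01]), 'qvel': array([-0.00090309, -0.00165787, -0.00319014, -0.00070713,  0.00183087,
        0.00027505]), 'joint_efforts': array([-1.98182505e-05, -4.34227002e+01, -3.42180097e+01,  7.01678172e-02,
        3.55364371e-02, -4.08544315e-05]), 'position': array([0.20919389, 0.53516613, 0.2380216 ]), 'tcp_rot': array([-1.57210187e+00,  2.63442586e-04, -3.72806544e-01]), 'contact_force': array([-0.21341777,  0.75259744, -0.42983367]), 'moment': array([0.03184785, 0.02553553, 0.0407158 ]), 'finger_gap': 1.003593270906497}
0.0187
```

View pics/top0.png

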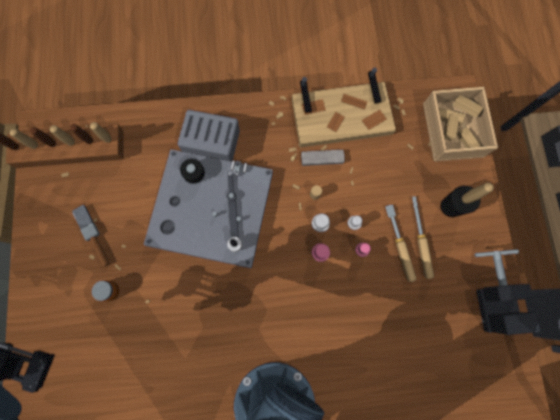

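View pics/side0.png

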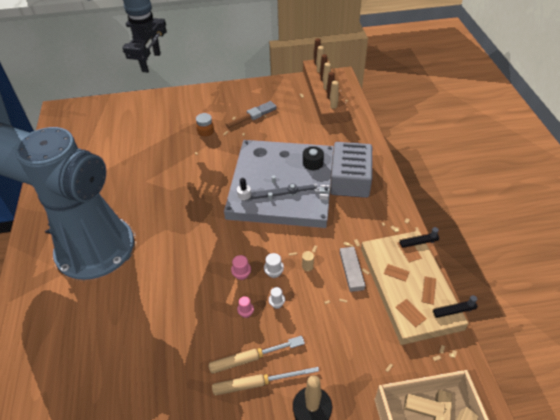

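View pics/wrist0.png

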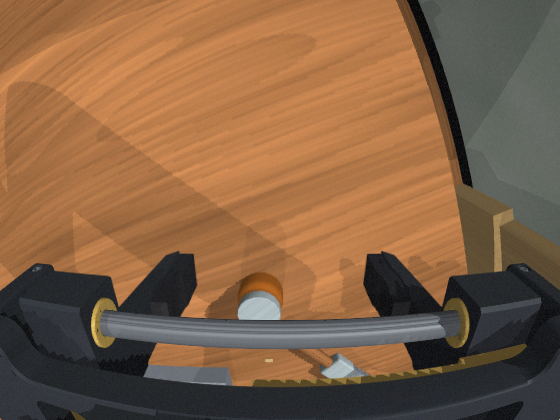

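Run:
```python
import cv2
t=cv2.imread("pics/top0.png"); s=cv2.imread("pics/side0.png")
def crop(im,x0,y0,w,h,k,n):
    cv2.imwrite(n,cv2.resize(im[y0:y0+h,x0:x0+w],None,fx=k,fy=k,interpolation=cv2.INTER_CUBIC))
crop(t,140,140,140,130,5,"pics/c1.png") #1 px=5
crop(t,290,170,100,100,6,"pics/c2.png")
crop(s,220,130,160,100,5,"pics/c3.png")
crop(s,220,240,110,90,6,"pics/c4.png")
```

```text
(no output)
```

View pics/c1.png

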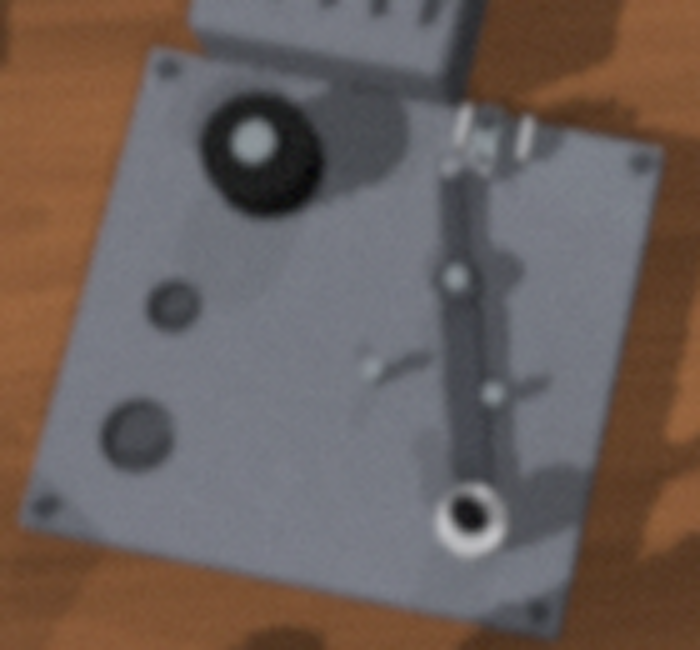

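View pics/c2.png

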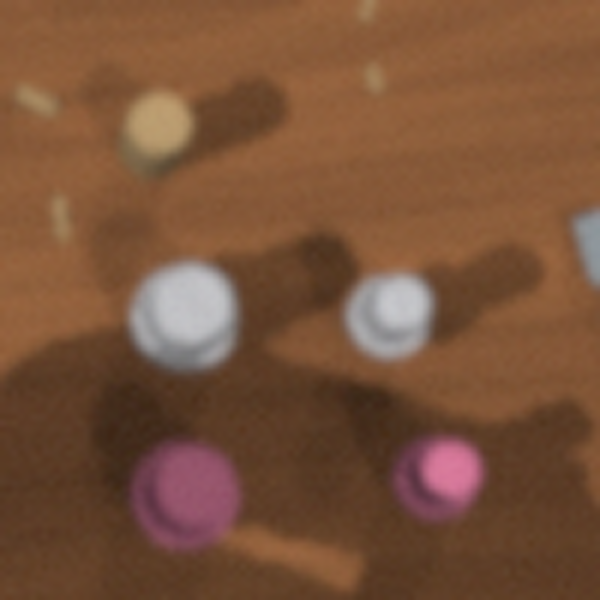

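View pics/c3.png

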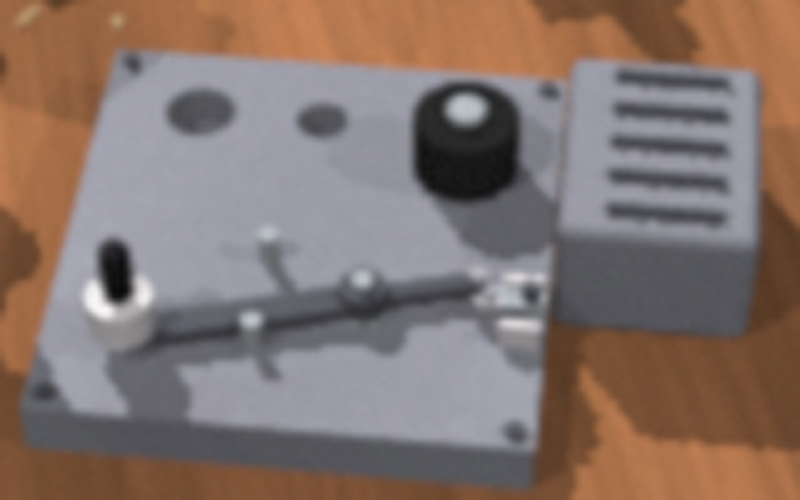

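View pics/c4.png

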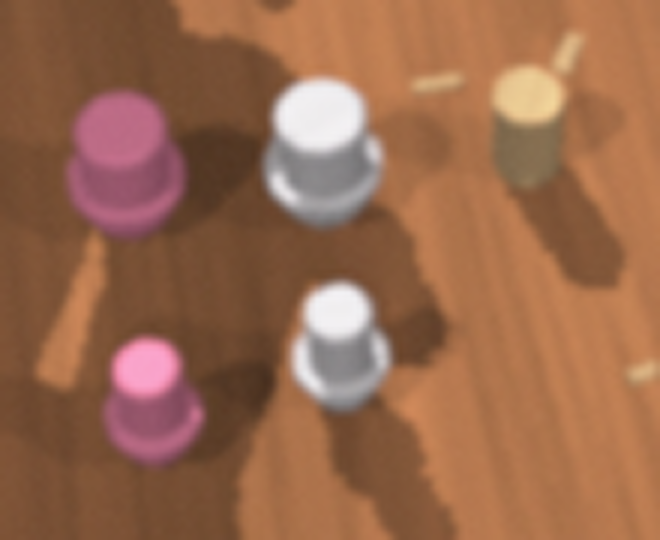

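```bash
cat > h.py <<'E'
import numpy as np, cv2
from scipy.optimize import least_squares
from scipy.spatial.transform import Rotation as R
from cell import state, viewer, order, r
cal={n:viewer.get_calibration(n) for n in("top","side","wrist")}
def proj(n,P):
    c=cal[n];K=np.array([[c['fx'],0,c['cx']],[0,c['fy'],c['cy']],[0,0,1]])
    return cv2.projectPoints(np.array(P,float).reshape(-1,1,3),c['rvec'],c['tvec'],K,None)[0][:,0]
def ray(n,uv):
    c=cal[n];Rm=cv2.Rodrigues(c['rvec'])[0];d=Rm.T@np.array([(uv[0]-c['cx'])/c['fx'],(uv[1]-c['cy'])/c['fy'],1])
    return -Rm.T@c['tvec'],d
def wray(uv,st):
    c=cal['wrist'];dx=np.array([uv[0]-c['cx'],uv[1]-c['cy']]);rr=np.hypot(*dx);th=rr/c['fx']
    d=np.array([*(dx/rr*np.sin(th)),np.cos(th)]);T=pose(st)@c['mount']
    return T[:3,3],T[:3,:3]@d
def pose(st):
    T=np.eye(4);T[:3,:3]=R.from_euler('xyz',st['tcp_rot']).as_matrix();T[:3,3]=st['position'];return T
def wproj(P,st):
    T=np.linalg.inv(pose(st)@cal['wrist']['mount']);c=cal['wrist'];p=T[:3,:3]@P+T[:3,3]
    th=np.arctan2(np.hypot(p[0],p[1]),p[2]);u=p[:2]/np.hypot(p[0],p[1])
    return np.array([c['cx'],c['cy']])+c['fx']*th*u
def atz(o,d,z): return o+d*(z-o[2])/d[2]
def dec(x0,y0,k,u,v): return (x0+(u+.5)/k-.5,y0+(v+.5)/k-.5)
E
python3 - <<'E'
from h import *
T=lambda u,v:dec(140,140,5,u,v)
S=lambda u,v:dec(220,130,5,u,v)
w=(-.085,.105,.036);nb=(-.005,.105,.036)
obs=[("top",T(138,434),w),("top",T(174,305),nb),("top",T(151,47),(.15,.16,.036)),("top",T(662,147),(.15,-.16,.036)),("top",T(22,527),(-.15,.16,.036)),("top",T(557,635),(-.15,-.16,.036)),
("side",S(201,112),w),("side",S(322,120),nb),("side",S(117,50),(-.15,.16,.036)),("side",S(25,405),(-.15,-.16,.036)),("side",S(530,458),(.15,-.16,.036))]
def f(p,cams=("top","side")):
    o=[]
    for n,uv,P in obs:
        if n in cams:
            c,s=np.cos(p[2]),np.sin(p[2]);W=[p[0]+c*P[0]-s*P[1],p[1]+s*P[0]+c*P[1],P[2]]
            o+=list(proj(n,W)[0]-uv)
    return np.array(o)
for cams in(("top",),("side",),("top","side")):
    q=least_squares(f,[.6,.1,-.2],args=(cams,));p=q.x
    c,s=np.cos(p[2]),np.sin(p[2]);M=np.array([[c,-s],[s,c]])
    print(cams,p.round(4),abs(q.fun).max().round(2),'wide',(M@w[:2]+p[:2]).round(4),'nar',(M@nb[:2]+p[:2]).round(4),'piv',(M@[.04,-.06]+p[:2]).round(4))
t2=lambda u,v:dec(290,170,6,u,v); s2=lambda u,v:dec(220,240,6,u,v)
for nm,a,b,z in(("thick",t2(187,305),s2(320,115),.064),("slim",t2(403,302),s2(338,312),.064),("grip",T(469,511),S(115,245),.116),("thickfl",t2(185,317),None,.028),("slimfl",t2(389,317),None,.028),
 ("dowel",t2(160,122),s2(529,94),.05)):
    print(nm,atz(*ray("top",a),z).round(4),b and atz(*ray("side",b),z).round(4))
E
```

```text
('top',) [ 0.5669  0.1443 -0.2868] 0.49 wide [0.5151 0.2691] nar [0.5918 0.2464] piv [0.5883 0.0755]
('side',) [ 0.5663  0.1433 -0.2967] 1.28 wide [0.5158 0.2686] nar [0.5923 0.2452] piv [0.5871 0.0743]
('top', 'side') [ 0.5666  0.1441 -0.2905] 1.42 wide [0.5153 0.269 ] nar [0.5919 0.2461] piv [0.5878 0.0752]
thick [ 0.4891 -0.1772  0.064 ] [ 0.4906 -0.1808  0.064 ]
slim [ 0.4816 -0.2803  0.064 ] [ 0.4827 -0.2816  0.064 ]
grip [0.4413 0.0722 0.116 ] [0.4438 0.0767 0.116 ]
thickfl [ 0.4899 -0.1805  0.028 ] None
slimfl [ 0.4812 -0.2808  0.028 ] None
dowel [ 0.5844 -0.1763  0.05  ] [ 0.5848 -0.1759  0.05  ]
```

Emit:
apply_moves(linear=[[0.2,0,-0.2],[0.45,0,-0.47],[0.7,0,-0.74],[0.9,0,-0.97],[0.9,0,-0.97]], turn=[-0.03,-0.06,-0.09,-0.106,-0.106], hand=0.75)

```text
t: 0.78
position: [0.2829, 0.3488, 0.2386]
tcp_rot: [-1.571, -0.0, -0.293]
contact_force: [-0.5, 1.0, 0.4]
finger_gap: 0.752
```

```bash
cat >> h.py <<'E'
def go(t,yaw=-0.29):
    st=state();T=pose(st);d=T[:3,:3].T@(np.array(t)-T[:3,3]);
    print('t',round(st['t'],2),'pos',T[:3,3].round(4),'rot',st['tcp_rot'].round(4),'F',st['contact_force'].round(1),'gap',round(st['finger_gap'],3))
    print('need',(d/.15).round(3),'turn',round(-(yaw-st['tcp_rot'][2])/(np.pi/4),3))
E
python3 -c "
from h import *
go((.49,-.179,.2))
for uv in ((455,208),(490,187)): print(atz(*ray('top',uv),0),atz(*ray('top',uv),.23))"
```

```text
t 0.78 pos [0.2829 0.3488 0.2386] rot [-1.5712e+00 -2.0000e-04 -2.9340e-01] F [-0.5  1.   0.4] gap 0.752
need [ 2.339  0.259 -2.969] turn -0.004
[ 0.50380531 -0.59931086  0.        ] [ 0.46015921 -0.48622735  0.23      ]
[ 0.56022527 -0.71969049  0.        ] [ 0.50552406 -0.5830194   0.23      ]
```

Emit:
apply_moves(linear=[[0.25,0.05,-0.3],[0.5,0.05,-0.62],[0.78,0.05,-0.98]], turn=[0,0,0])

```text
t: 1.15
position: [0.3505, 0.1815, 0.2313]
tcp_rot: [-1.57, -0.0, -0.287]
contact_force: [1.7, -0.2, -0.2]
finger_gap: 0.753
```

Emit:
apply_moves(linear=[[0.26,0.0,-0.33],[0.52,0.0,-0.66],[0.78,0.0,-0.98]], turn=[0,0,0])

```text
t: 1.52
position: [0.4211, 0.0069, 0.2315]
tcp_rot: [-1.57, -0.001, -0.289]
contact_force: [1.6, 0.8, 0.7]
finger_gap: 0.753
```

Emit:
apply_moves(linear=[[0.2,0.0,-0.26],[0.3,0.0,-0.5],[0.3,0.0,-0.75],[0.3,0.0,-0.75],[0.3,0.0,-0.75]], turn=[0,0,0,0,0])

```text
t: 2.15
position: [0.4315, -0.1116, 0.2311]
tcp_rot: [-1.57, 0.0, -0.289]
contact_force: [-0.7, -0.7, -0.4]
finger_gap: 0.75
```

```bash
python3 -c "
from h import *
go((.49,-.179,.2))
st=state();im=viewer.snapshot('wrist');cv2.imwrite('pics/w1.png',im)
for P in ((.49,-.179,.064),(.482,-.281,.064)): print(wproj(np.array(P),st))
"
```

```text
t 2.15 pos [ 0.4315 -0.1116  0.2311] rot [-1.5701e+00  2.0000e-04 -2.8950e-01] F [-0.7 -0.7 -0.4] gap 0.75
need [ 0.502  0.207 -0.319] turn 0.001
[235.89136455 258.03465539]
[152.2768753  272.39994922]
```

View pics/w1.png

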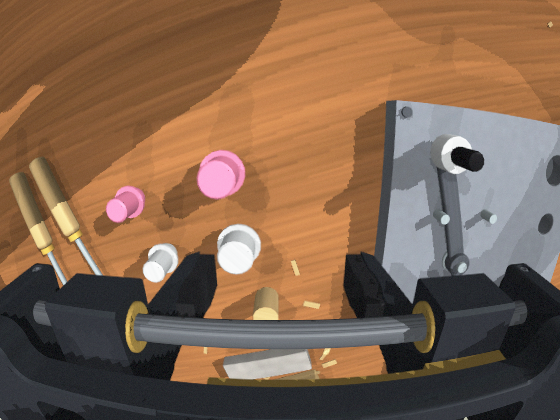

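```bash
python3 -c "
from h import *
im=cv2.imread('pics/w1.png');cv2.imwrite('pics/w1c.png',cv2.resize(im[215:295,135:275],None,fx=5,fy=5,interpolation=cv2.INTER_CUBIC))"
```

```text
(no output)
```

View pics/w1c.png

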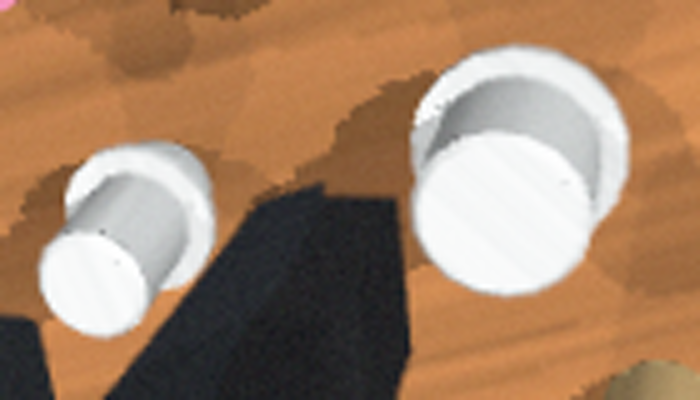

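```bash
python3 -c "
from h import *
st=state()
for u in ((503,213),(96,284)): print(atz(*wray(dec(135,215,5,*u),st),.064))
go((.49,-.18,.12))"
```

```text
[ 0.48890484 -0.17907667  0.064     ]
[ 0.48140949 -0.27820162  0.064     ]
t 2.2 pos [ 0.4315 -0.1114  0.2311] rot [-1.5702e+00  2.0000e-04 -2.8850e-01] F [0.1 1.1 0.7] gap 0.754
need [ 0.504  0.74  -0.328] turn 0.002
```

Emit:
apply_moves(linear=[[0.25,0.25,-0.16],[0.5,0.5,-0.322],[0.5,0.74,-0.322],[0.5,0.74,-0.322],[0.5,0.74,-0.322]], turn=[0,0,0,0,0])

```text
t: 2.82
position: [0.49, -0.1795, 0.1215]
tcp_rot: [-1.571, -0.001, -0.288]
contact_force: [-0.2, 0.2, 0.5]
finger_gap: 0.75
```

```bash
python3 -c "
from h import *
go((.4893,-.179,.034))
st=state();im=viewer.snapshot('wrist');cv2.imwrite('pics/w2.png',im)
print(wproj(np.array((.4893,-.179,.064)),st))
"
```

```text
t 2.83 pos [ 0.49   -0.1795  0.1215] rot [-1.571e+00 -1.200e-03 -2.880e-01] F [-0.2  0.2  0.5] gap 0.75
need [-0.006  0.583  0.002] turn 0.003
[281.46760444 228.41041764]
```

View pics/w2.png

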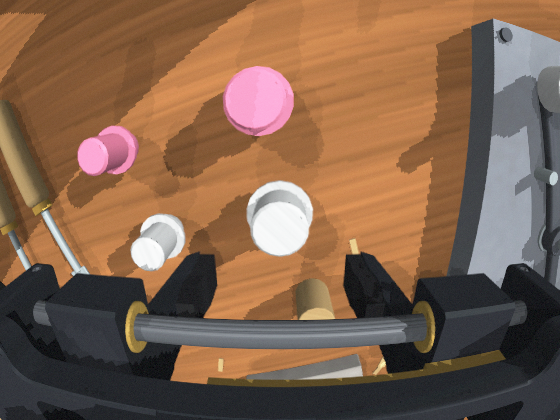

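Emit:
apply_moves(linear=[[-0.005,0.2,0],[-0.005,0.4,0],[-0.005,0.58,0],[-0.005,0.58,0],[-0.005,0.58,0]], turn=[0,0,0,0,0])

```text
t: 3.5
position: [0.4899, -0.1806, 0.0353]
tcp_rot: [-1.572, -0.003, -0.289]
contact_force: [0.3, -0.3, 0.2]
finger_gap: 0.752
```

```bash
python3 -c "
from h import *
go((.4893,-.179,.034))
im=viewer.snapshot('wrist');cv2.imwrite('pics/w3.png',im)
"
```

```text
t 3.5 pos [ 0.4899 -0.1806  0.0353] rot [-1.5717 -0.003  -0.2891] F [ 0.3 -0.3  0.2] gap 0.752
need [-0.007  0.008  0.009] turn 0.001
```

View pics/w3.png

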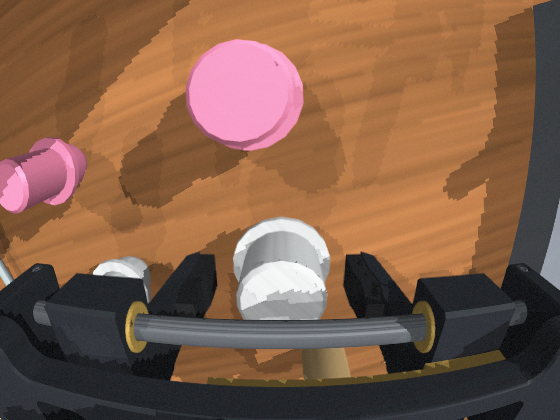

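Emit:
apply_moves(linear=[[0,0,0.005],[0,0,0.005],[0,0,0.005],[0,0,0.005],[0,0,0.005],[0,0,0.005]], turn=[0,0,0,0,0,0], hand=0, grip_force=30)

```text
t: 4.3
position: [0.489, -0.1795, 0.0336]
tcp_rot: [-1.571, -0.001, -0.29]
contact_force: [-0.8, -0.1, 4.4]
finger_gap: 0.445
```

Emit:
apply_moves(linear=[[0,-0.1,0.005],[0,-0.35,0.005],[0,-0.7,0.005],[0,-0.7,0.005],[0,-0.7,0.005]], turn=[0,0,0,0,0])

```text
t: 4.92
position: [0.4885, -0.1782, 0.1378]
tcp_rot: [-1.571, 0.001, -0.29]
contact_force: [-0.2, 0.6, -1.3]
finger_gap: 0.443
```

```bash
python3 -c "
from h import *
go((.515,.269,.14))
st=state()
im=viewer.snapshot('wrist');cv2.imwrite('pics/w4.png',im)
T=pose(st)
for dx in (-.002,0,.002):print(wproj(T[:3,3]+T[:3,:3]@np.array([dx,-.030,0]),st))
"
```

```text
t 4.92 pos [ 0.4885 -0.1782  0.1378] rot [-1.5706e+00  6.0000e-04 -2.8950e-01] F [-0.2  0.6 -1.3] gap 0.443
need [-0.682 -0.013  2.908] turn 0.001
[281.9413382  299.59119031]
[281.92368288 303.46172453]
[281.90606934 307.27078323]
```

View pics/w4.png

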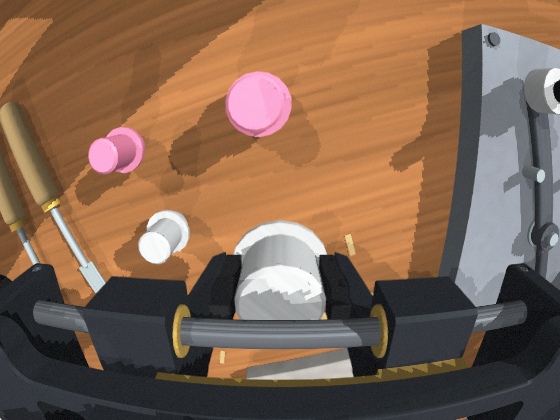

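```bash
python3 -c "
from h import *
im=cv2.imread('pics/w4.png');cv2.imwrite('pics/w4c.png',cv2.resize(im[210:335,220:345],None,fx=5,fy=5,interpolation=cv2.INTER_CUBIC))
st=state();T=pose(st)
pr=lambda x,y,z:wproj(T[:3,3]+T[:3,:3]@np.array([x,y,z]),st).round(1)
for dx in (-.006,-.003,0):print(dx,'fl',pr(dx-.026,.0056,0),'top near',pr(dx-.02,-.0304,0),'top far',pr(dx+.02,-.0304,0),'sides',pr(dx,-.0304,.02),pr(dx,-.0304,-.02))"
```

```text
-0.006 fl [281.7 206.8] top near [282.2 248.7] top far [281.8 329.4] sides [329.7 291.5] [234.1 291.6]
-0.003 fl [281.6 212.7] top near [282.1 255.6] top far [281.8 334.5] sides [329.2 297.5] [234.6 297.6]
0 fl [281.6 218.4] top near [282.1 262.4] top far [281.8 339.4] sides [328.7 303.3] [235.  303.4]
```

View pics/w4c.png

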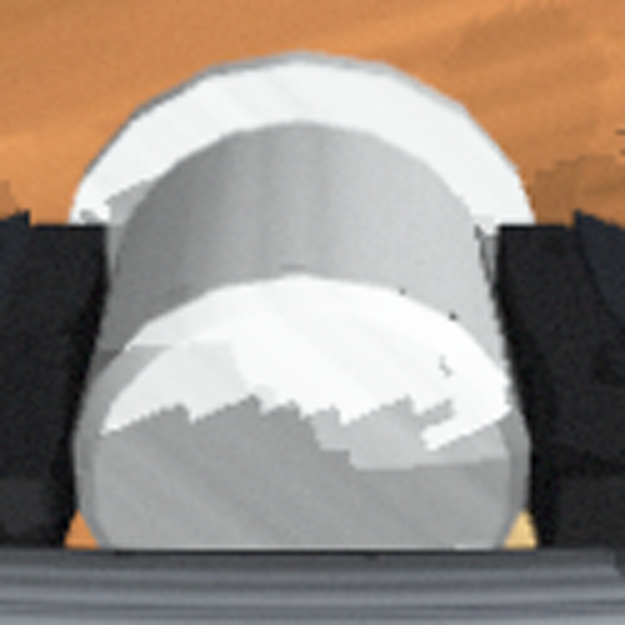

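Emit:
apply_moves(linear=[[0,-0.35,0.1],[-0.1,-0.35,0.4],[-0.17,-0.35,0.7],[-0.23,-0.35,0.97]], turn=[0,0,0,0])

```text
t: 5.48
position: [0.4961, -0.0275, 0.1888]
tcp_rot: [-1.571, 0.004, -0.29]
contact_force: [0.9, -0.2, -1.6]
finger_gap: 0.443
```

Emit:
apply_moves(linear=[[-0.08,0,0.33],[-0.16,0,0.66],[-0.23,0,0.97]], turn=[0,0,0])

```text
t: 5.85
position: [0.5045, 0.1217, 0.1886]
tcp_rot: [-1.572, 0.004, -0.289]
contact_force: [0.1, -0.3, -2.3]
finger_gap: 0.449
```

Emit:
apply_moves(linear=[[-0.08,0,0.33],[-0.16,0,0.56],[-0.2,0,0.7],[-0.2,0,0.7],[-0.2,0,0.7]], turn=[0,0,0,0,0])

```text
t: 6.48
position: [0.5064, 0.2285, 0.1893]
tcp_rot: [-1.572, 0.002, -0.29]
contact_force: [-0.3, -0.0, -2.2]
finger_gap: 0.442
```

```bash
python3 -c "
from h import *
go((.515,.269,.14))
st=state()
im=viewer.snapshot('wrist');cv2.imwrite('pics/w5.png',im)
for P in ((.5153,.269,.036),(.5919,.2461,.036)): print(wproj(np.array(P),st))
"
```

```text
t 6.47 pos [0.5064 0.2285 0.1893] rot [-1.5725  0.0022 -0.2896] F [-0.3 -0.  -2.2] gap 0.442
need [-0.022  0.328  0.276] turn 0.001
[324.22486651 190.65280296]
[320.56632679 265.66183283]
```

View pics/w5.png

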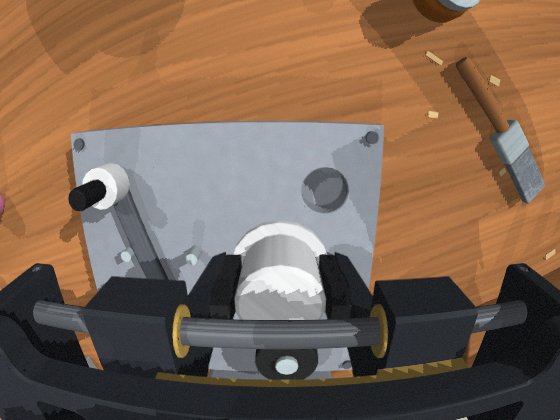

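Emit:
apply_moves(linear=[[-0.02,0.1,0.14],[-0.028,0.35,0.276],[-0.028,0.62,0.276],[-0.028,0.66,0.276],[-0.028,0.66,0.276],[-0.028,0.66,0.276]], turn=[0,0,0,0,0,0])

```text
t: 7.28
position: [0.5165, 0.27, 0.0938]
tcp_rot: [-1.569, -0.003, -0.29]
contact_force: [-0.6, -0.1, -1.6]
finger_gap: 0.441
```

```bash
python3 -c "
from h import *
go((.5148,.2691,.042))
im=viewer.snapshot('wrist');cv2.imwrite('pics/w6.png',im)
im=viewer.snapshot('side');cv2.imwrite('pics/s6.png',cv2.resize(im[130:230,220:380],None,fx=5,fy=5,interpolation=cv2.INTER_CUBIC))
"
```

```text
t 7.28 pos [0.5165 0.27   0.0938] rot [-1.5691 -0.0028 -0.2903] F [-0.6 -0.1 -1.6] gap 0.441
need [-0.01   0.345 -0.01 ] turn -0.0
```

View pics/w6.png

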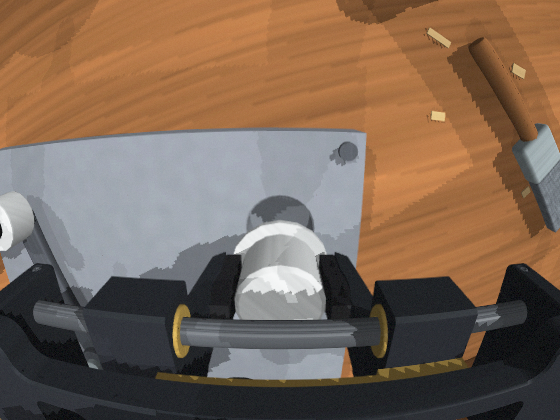

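View pics/s6.png

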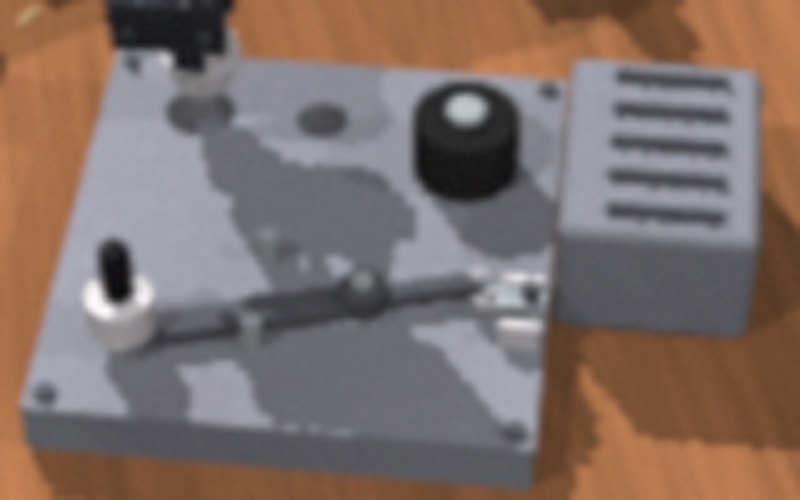

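Emit:
apply_moves(linear=[[-0.008,0.08,-0.008],[-0.008,0.16,-0.008],[-0.008,0.2,-0.008],[-0.008,0.2,-0.008]], turn=[0,0,0,0])

```text
t: 7.88
position: [0.5128, 0.2691, 0.0606]
tcp_rot: [-1.572, 0.002, -0.29]
contact_force: [0.2, -0.3, -1.6]
finger_gap: 0.444
```

```bash
python3 -c "
from h import *
go((.5148,.2691,.042))
"
```

```text
t 7.88 pos [0.5128 0.2691 0.0606] rot [-1.5718  0.0016 -0.2895] F [ 0.2 -0.3 -1.6] gap 0.444
need [0.013 0.124 0.004] turn 0.001
```

Emit:
apply_moves(linear=[[0.005,0.04,0],[0.005,0.08,0],[0.005,0.11,0],[0.005,0.11,0],[0.005,0.11,0]], turn=[0,0,0,0,0])

```text
t: 8.5
position: [0.5142, 0.269, 0.0456]
tcp_rot: [-1.571, -0.0, -0.289]
contact_force: [-3.4, -1.5, 4.0]
finger_gap: 0.442
```

```bash
python3 -c "
from h import *
go((.5148,.2691,.042))
im=viewer.snapshot('side');cv2.imwrite('pics/s7.png',cv2.resize(im[90:190,220:330],None,fx=6,fy=6,interpolation=cv2.INTER_CUBIC))
"
```

```text
t 8.5 pos [0.5142 0.269  0.0456] rot [-1.5708e+00 -1.0000e-04 -2.8950e-01] F [-3.4 -1.5  4. ] gap 0.442
need [0.003 0.024 0.001] turn 0.001
```

View pics/s7.png

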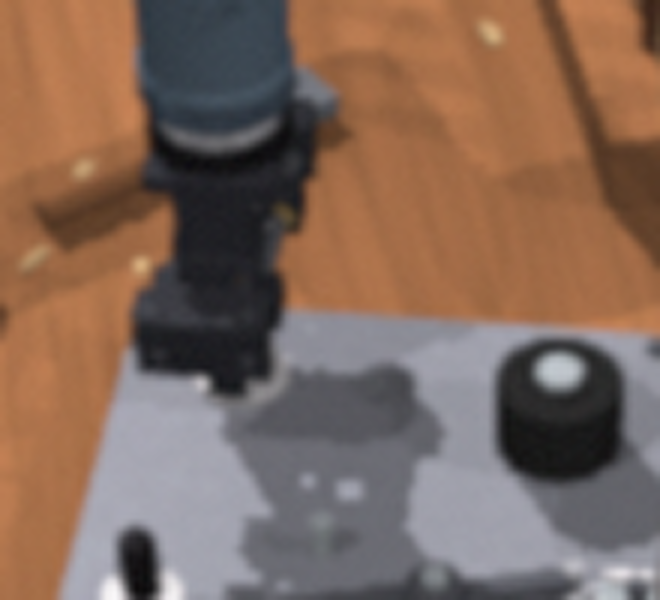

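Emit:
apply_moves(linear=[[-0.012,0,-0.004],[-0.012,0.015,-0.004],[-0.012,0.025,-0.004],[-0.012,0.03,-0.004]], turn=[0,0,0,0])

```text
t: 9.05
position: [0.5133, 0.2692, 0.0453]
tcp_rot: [-1.571, -0.002, -0.289]
contact_force: [-16.7, -7.7, 42.0]
finger_gap: 0.443
```

```bash
python3 -c "
from h import *
go((.5148,.2691,.042))
"
```

```text
t 9.05 pos [0.5133 0.2692 0.0453] rot [-1.5707 -0.0016 -0.2889] F [-16.7  -7.7  42. ] gap 0.443
need [0.009 0.022 0.002] turn 0.001
```

Emit:
apply_moves(linear=[[0,-0.03,0],[0,-0.03,0]], turn=[0,0])

```text
t: 9.3
position: [0.5125, 0.2691, 0.0455]
tcp_rot: [-1.57, -0.001, -0.29]
contact_force: [-2.2, -0.1, 9.2]
finger_gap: 0.445
```

```bash
python3 -c "
from h import *
go((.5148,.2691,.042))
im=viewer.snapshot('wrist');cv2.imwrite('pics/w8.png',cv2.resize(im[170:345,200:360],None,fx=4,fy=3.4,interpolation=cv2.INTER_CUBIC))
im=viewer.snapshot('top');cv2.imwrite('pics/t8.png',cv2.resize(im[180:270,130:230],None,fx=6,fy=6,interpolation=cv2.INTER_CUBIC))
"
```

```text
t 9.3 pos [0.5125 0.2691 0.0455] rot [-1.5702e+00 -7.0000e-04 -2.8960e-01] F [-2.2 -0.1  9.2] gap 0.445
need [0.015 0.023 0.004] turn 0.001
```

View pics/w8.png

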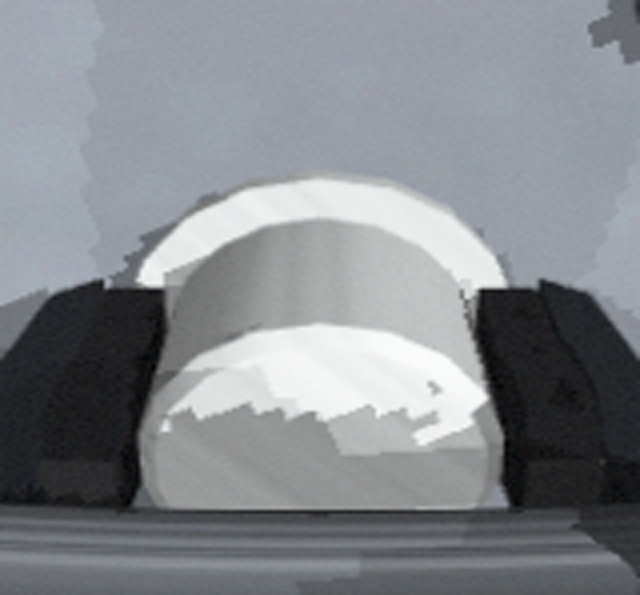

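View pics/t8.png

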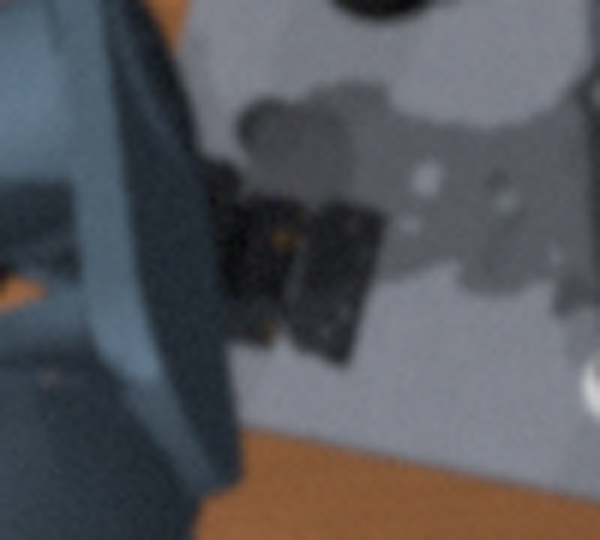

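Emit:
apply_moves(linear=[[0,-0.01,0],[0,-0.01,0],[0,-0.01,0],[0,-0.01,0]], turn=[0,0,0,0], hand=0.7)

```text
t: 9.9
position: [0.5121, 0.2689, 0.0464]
tcp_rot: [-1.571, 0.0, -0.29]
contact_force: [0.1, 0.1, 0.0]
finger_gap: 0.698
```

Emit:
apply_moves(linear=[[0,-0.2,0],[0,-0.5,0],[-0.3,-0.8,0],[-0.6,-0.8,0],[-0.6,-0.8,0],[-0.6,-0.8,0]], turn=[0,0,0,0,0,0])

```text
t: 10.65
position: [0.4264, 0.2947, 0.1668]
tcp_rot: [-1.571, -0.001, -0.289]
contact_force: [-0.7, 0.3, 0.1]
finger_gap: 0.707
```

```bash
python3 -c "
from h import *
go((.482,-.2797,.19))
im=viewer.snapshot('wrist');cv2.imwrite('pics/w9.png',im)
im=viewer.snapshot('side');cv2.imwrite('pics/s9.png',cv2.resize(im[110:230,220:340],None,fx=5,fy=5,interpolation=cv2.INTER_CUBIC))
"
```

```text
t 10.65 pos [0.4264 0.2947 0.1668] rot [-1.5706e+00 -6.0000e-04 -2.8910e-01] F [-0.7  0.3  0.1] gap 0.707
need [ 1.447 -0.155 -3.565] turn 0.001
```

View pics/w9.png

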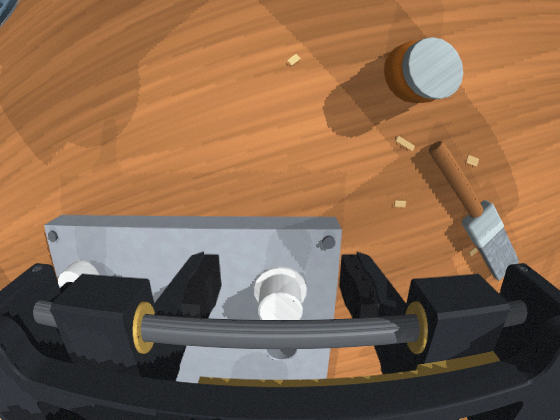

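View pics/s9.png

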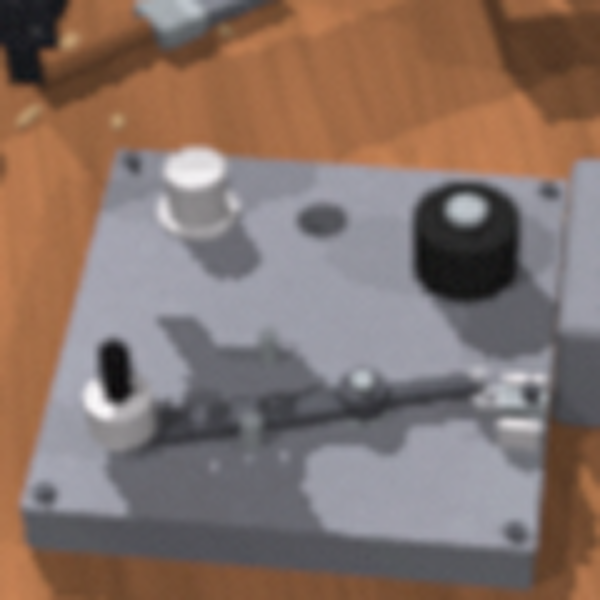

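```bash
python3 -c "
from h import *
u=dec(220,110,5,195,162);
for z in (.074,.076,.079):print(atz(*ray('side',u),z))
B=lambda z:(proj('side',(.5153,.269,z))[0]-[220,110])*5
print(B(.036),B(.04),B(.076),B(.08))
"
```

```text
[0.51429762 0.27460003 0.074     ]
[0.51409843 0.27228407 0.076     ]
[0.51379963 0.26881012 0.079     ]
[198.89247712 210.05570766] [198.56378549 205.43782352] [195.55090277 163.10895949] [195.20994125 158.31869207]
```

Emit:
apply_moves(linear=[[0.1,-0.15,-0.25],[0.22,-0.15,-0.56],[0.34,-0.15,-0.88]], turn=[0,0,0], hand=0.6)

```text
t: 11.12
position: [0.4381, 0.1518, 0.1893]
tcp_rot: [-1.571, -0.0, -0.29]
contact_force: [0.2, -0.2, -1.0]
finger_gap: 0.601
```

Emit:
apply_moves(linear=[[0.13,0,-0.33],[0.26,0,-0.64],[0.38,0,-0.96]], turn=[0,0,0])

```text
t: 11.5
position: [0.4513, -0.0032, 0.1891]
tcp_rot: [-1.571, -0.0, -0.291]
contact_force: [0.8, -1.4, 0.1]
finger_gap: 0.597
```

Emit:
apply_moves(linear=[[0.13,0,-0.33],[0.26,0,-0.64],[0.38,0,-0.96]], turn=[0,0,0])

```text
t: 11.88
position: [0.4644, -0.1578, 0.189]
tcp_rot: [-1.571, 0.0, -0.291]
contact_force: [1.0, -0.3, -0.2]
finger_gap: 0.596
```

Emit:
apply_moves(linear=[[0.13,0.1,-0.33],[0.26,0.2,-0.6],[0.33,0.3,-0.75],[0.33,0.3,-0.75],[0.33,0.3,-0.75]], turn=[0,0,0,0,0])

```text
t: 12.5
position: [0.4794, -0.2767, 0.144]
tcp_rot: [-1.57, 0.001, -0.29]
contact_force: [0.2, 0.6, 0.5]
finger_gap: 0.594
```

```bash
python3 -c "
from h import *
go((.4817,-.2797,.12))
st=state();im=viewer.snapshot('wrist');cv2.imwrite('pics/w10.png',im)
print(wproj(np.array((.4817,-.2797,.064)),st))
"
```

```text
t 12.5 pos [ 0.4794 -0.2767  0.144 ] rot [-1.5701e+00  9.0000e-04 -2.9020e-01] F [0.2 0.6 0.5] gap 0.594
need [ 0.021  0.16  -0.015] turn -0.0
[277.91026656 222.64630205]
```

View pics/w10.png

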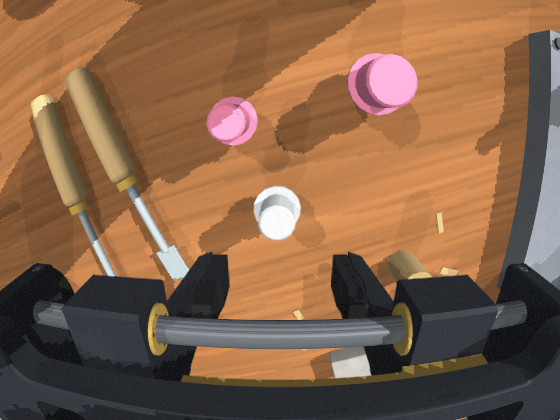

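```bash
python3 -c "
from h import *
st=state()
for uv in ((188,276),(165,245),(165,278)):
  p=atz(*wray(uv,st),.01);T=pose(st);print(p,(T[:3,:3].T@(p-np.array([.4817,-.2797,.034])))*1000)
"
```

```text
[ 0.5303103  -0.38916521  0.01      ] [ 77.82352325  23.96722092 -91.05309255]
[ 0.49207561 -0.39875633  0.01      ] [  43.9143017    23.96649292 -111.15396407]
[ 0.5264628 -0.4147769  0.01     ] [  81.44296823   23.96031973 -116.69799878]
```

Emit:
apply_moves(linear=[[0.018,0.25,-0.015],[0.018,0.5,-0.015],[0.018,0.73,-0.015],[0.018,0.73,-0.015],[0.018,0.73,-0.015]], turn=[0,0,0,0,0])

```text
t: 13.18
position: [0.4825, -0.28, 0.0364]
tcp_rot: [-1.572, -0.002, -0.289]
contact_force: [-0.4, -1.0, -0.9]
finger_gap: 0.601
```

```bash
python3 -c "
from h import *
go((.4817,-.2797,.034))
im=viewer.snapshot('wrist');cv2.imwrite('pics/w11.png',im)
"
```

```text
t 13.18 pos [ 0.4825 -0.28    0.0364] rot [-1.5717 -0.0019 -0.2886] F [-0.4 -1.  -0.9] gap 0.601
need [-0.006  0.016  0.   ] turn 0.002
```

View pics/w11.png

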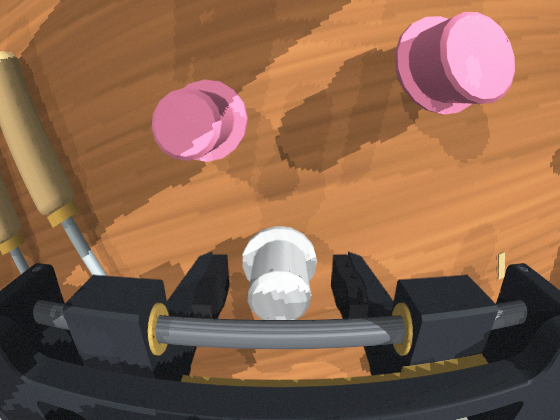

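Centred between the fingers; grip and lift.

Emit:
apply_moves(linear=[[0,0,0],[0,0,0],[0,0,0],[0,0,0],[0,0,0],[0,0,0]], turn=[0,0,0,0,0,0], hand=0, grip_force=30)

```text
t: 13.98
position: [0.4819, -0.2802, 0.0353]
tcp_rot: [-1.571, -0.001, -0.29]
contact_force: [-1.3, 0.9, 6.7]
finger_gap: 0.308
```

Emit:
apply_moves(linear=[[0,-0.1,0],[0,-0.4,0],[0,-0.75,0],[0,-1,0],[0,-1,0],[0,-1,0]], turn=[0,0,0,0,0,0])

```text
t: 14.72
position: [0.4808, -0.2792, 0.1837]
tcp_rot: [-1.57, 0.002, -0.29]
contact_force: [0.9, 0.4, -1.0]
finger_gap: 0.308
```

```bash
python3 -c "
from h import *
go((.5919,.2461,.19))
st=state();T=pose(st)
im=viewer.snapshot('wrist');cv2.imwrite('pics/w12.png',cv2.resize(im[210:335,220:345],None,fx=5,fy=5,interpolation=cv2.INTER_CUBIC))
pr=lambda x,y,z:(wproj(T[:3,3]+T[:3,:3]@np.array([x,y,z]),st)-[220,210])*5
for dx in (-.003,0,.003):print(dx,'fl',pr(dx-.02,.007,0),'top near',pr(dx-.014,-.029,0),'top far',pr(dx+.014,-.029,0),'sides',pr(dx,-.029,.014),pr(dx,-.029,-.014))
"
```

```text
t 14.72 pos [ 0.4808 -0.2792  0.1837] rot [-1.5701e+00  1.5000e-03 -2.8960e-01] F [ 0.9  0.4 -1. ] gap 0.308
need [-0.29  -0.039  3.568] turn 0.001
-0.003 fl [307.99444236  65.85274522] top near [310.2866361  287.10332501] top far [309.07372616 561.56849689] sides [474.26098673 430.18638387] [144.85512451 430.46733315]
0 fl [307.92031317  93.82180794] top near [310.15653019 319.37682917] top far [308.946478   587.50572267] sides [472.48580118 459.15926993] [146.3771617  459.46109857]
0.003 fl [307.84535433 121.42678314] top near [310.02601387 350.95762865] top far [308.8202286  612.80389749] sides [470.71038373 487.45797632] [147.90012852 487.77888147]
```

View pics/w12.png

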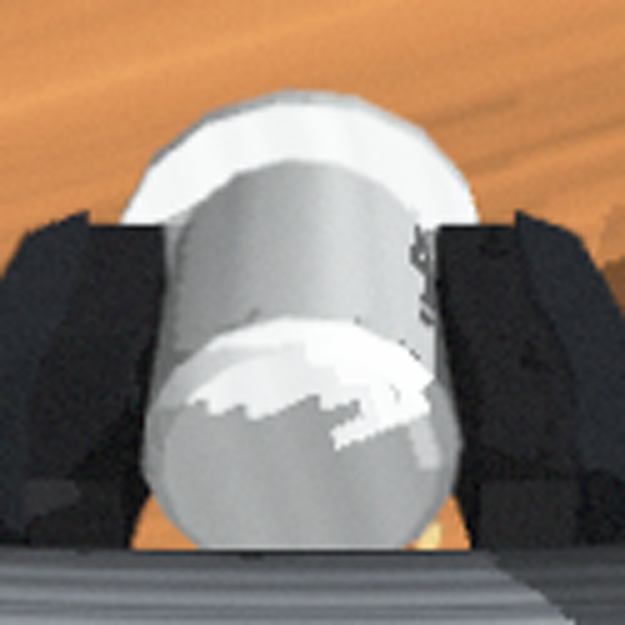

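Emit:
apply_moves(linear=[[-0.03,-0.04,0.25],[-0.05,-0.04,0.56],[-0.08,-0.04,0.9]], turn=[0,0,0])

```text
t: 15.15
position: [0.5076, -0.1455, 0.1886]
tcp_rot: [-1.57, 0.004, -0.291]
contact_force: [0.8, 0.8, -0.7]
finger_gap: 0.307
```

Emit:
apply_moves(linear=[[-0.03,0,0.33],[-0.05,0,0.66],[-0.07,0,0.98]], turn=[0,0,0])

```text
t: 15.52
position: [0.5394, -0.0013, 0.1886]
tcp_rot: [-1.571, 0.004, -0.29]
contact_force: [0.2, -0.1, -1.9]
finger_gap: 0.306
```

Emit:
apply_moves(linear=[[-0.03,0,0.33],[-0.05,0,0.66],[-0.07,0,0.98]], turn=[0,0,0])

```text
t: 15.9
position: [0.5713, 0.1423, 0.1883]
tcp_rot: [-1.572, 0.004, -0.289]
contact_force: [0.6, -0.0, -0.9]
finger_gap: 0.306
```

Emit:
apply_moves(linear=[[-0.03,0,0.2],[-0.07,0,0.4],[-0.07,0,0.4],[-0.07,0,0.4]], turn=[0,0,0,0])

```text
t: 16.4
position: [0.5785, 0.2007, 0.189]
tcp_rot: [-1.572, 0.003, -0.289]
contact_force: [-0.4, 0.2, -2.4]
finger_gap: 0.308
```

```bash
python3 -c "
from h import *
go((.5919,.2461,.10))
st=state()
im=viewer.snapshot('wrist');cv2.imwrite('pics/w13.png',im)
for P in ((.5919,.2461,.036),(.5153,.269,.076)): print(wproj(np.array(P),st))
"
```

```text
t 16.4 pos [0.5785 0.2007 0.189 ] rot [-1.5724  0.0026 -0.2893] F [-0.4  0.2 -2.4] gap 0.308
need [0.    0.593 0.317] turn 0.001
[330.33194445 193.78605637]
[340.95744572 109.48461634]
```

View pics/w13.png

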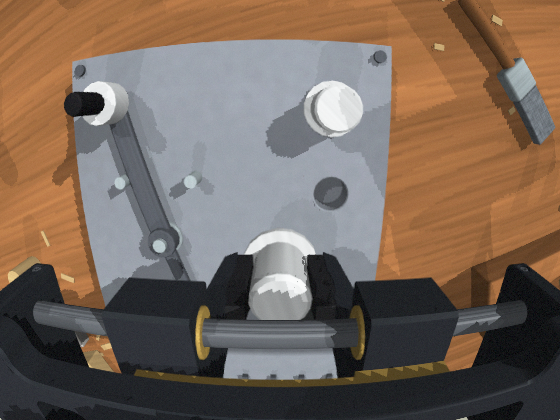

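Emit:
apply_moves(linear=[[-0.003,0.0,0.2],[-0.003,0.2,0.317],[-0.003,0.45,0.317],[-0.003,0.6,0.317],[-0.003,0.6,0.317],[-0.003,0.6,0.317]], turn=[0,0,0,0,0,0])

```text
t: 17.2
position: [0.5934, 0.2464, 0.1018]
tcp_rot: [-1.57, -0.001, -0.291]
contact_force: [-0.7, -0.3, -0.7]
finger_gap: 0.308
```

```bash
python3 -c "
from h import *
go((.5917,.2462,.062))
st=state()
im=viewer.snapshot('wrist');cv2.imwrite('pics/w14.png',im)
print([wproj(np.array((.5919,.2461,.036))+.0165*np.array(d),st) for d in ((-np.cos(.29),np.sin(.29),0),(-np.sin(.29),-np.cos(.29),0),(np.sin(.29),np.cos(.29),0))])
"
```

```text
t 17.2 pos [0.5934 0.2464 0.1018] rot [-1.5702e+00 -1.2000e-03 -2.9050e-01] F [-0.7 -0.3 -0.7] gap 0.308
need [-0.011  0.265 -0.004] turn -0.001
[array([280.0168173 , 200.50329109]), array([256.24292046, 223.37378941]), array([303.76956584, 223.36140557])]
```

View pics/w14.png

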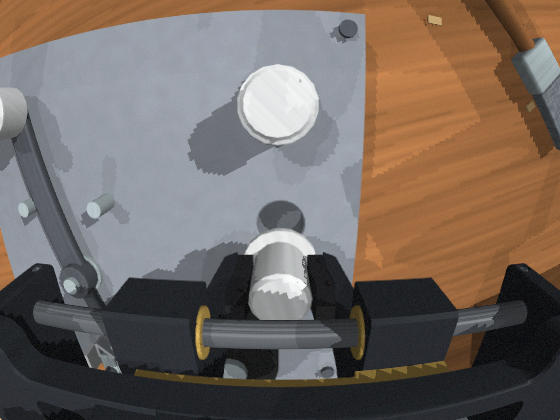

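Emit:
apply_moves(linear=[[-0.008,0.09,0],[-0.008,0.18,0],[-0.008,0.26,0],[-0.008,0.26,0],[-0.008,0.26,0]], turn=[0,0,0,0,0])

```text
t: 17.88
position: [0.5916, 0.2474, 0.0617]
tcp_rot: [-1.571, -0.0, -0.289]
contact_force: [0.1, 0.4, -1.3]
finger_gap: 0.308
```

```bash
python3 -c "
from h import *
go((.5917,.2462,.0445))
"
```

```text
t 17.88 pos [0.5916 0.2474 0.0617] rot [-1.5708 -0.     -0.2895] F [ 0.1  0.4 -1.3] gap 0.308
need [ 0.003  0.115 -0.007] turn 0.001
```

Emit:
apply_moves(linear=[[0,0.04,-0.002],[0,0.08,-0.002],[0,0.1,-0.002],[0,0.1,-0.002]], turn=[0,0,0,0])

```text
t: 18.38
position: [0.5912, 0.247, 0.0474]
tcp_rot: [-1.571, 0.0, -0.289]
contact_force: [-3.6, -0.4, 5.0]
finger_gap: 0.308
```

Emit:
apply_moves(linear=[[-0.005,0.008,0],[-0.005,0.008,0]], turn=[0,0])

```text
t: 18.62
position: [0.5912, 0.247, 0.0473]
tcp_rot: [-1.571, -0.001, -0.289]
contact_force: [-5.8, -2.8, 11.4]
finger_gap: 0.31
```

```bash
python3 -c "
from h import *
go((.5917,.2462,.0445))
im=viewer.snapshot('wrist');cv2.imwrite('pics/w15.png',cv2.resize(im[170:345,200:360],None,fx=4,fy=3.4,interpolation=cv2.INTER_CUBIC))
"
```

```text
t 18.62 pos [0.5912 0.247  0.0473] rot [-1.5711e+00 -1.0000e-03 -2.8930e-01] F [-5.8 -2.8 11.4] gap 0.31
need [ 0.005  0.019 -0.004] turn 0.001
```

View pics/w15.png

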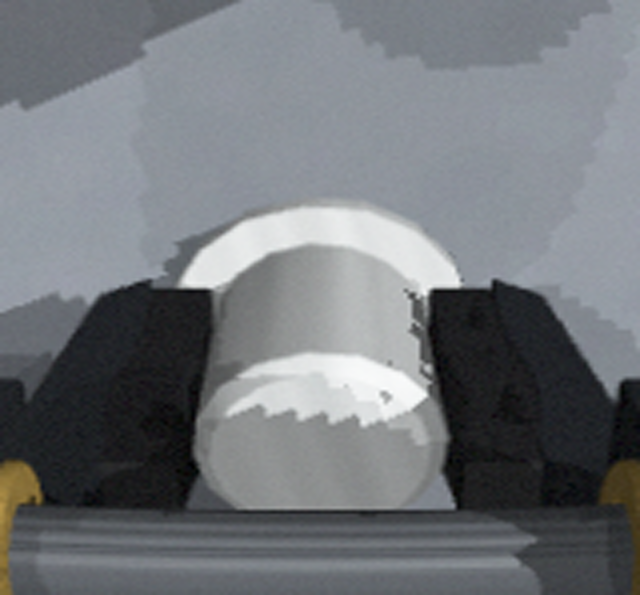

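Emit:
apply_moves(linear=[[0,-0.006,0],[0,-0.008,0],[0,-0.008,0],[0,-0.008,0]], turn=[0,0,0,0], hand=0.55)

```text
t: 19.18
position: [0.5905, 0.2472, 0.0465]
tcp_rot: [-1.571, 0.0, -0.29]
contact_force: [0.8, 0.4, -0.1]
finger_gap: 0.548
```

Emit:
apply_moves(linear=[[0,-0.15,0],[0,-0.45,0],[0,-0.8,0],[-0.25,-0.9,-0.25],[-0.5,-0.9,-0.5],[-0.75,-0.9,-0.75],[-0.75,-0.9,-0.75]], turn=[0,0,0,0,0,0,0])

```text
t: 20.05
position: [0.4469, 0.1706, 0.1807]
tcp_rot: [-1.572, 0.003, -0.29]
contact_force: [-0.1, -0.4, 0.0]
finger_gap: 0.549
```

```bash
python3 -c "
from h import *
go((.4425,.0745,.17))
st=state()
im=viewer.snapshot('wrist');cv2.imwrite('pics/w16.png',im)
print(wproj(np.array((.4425,.0745,.116)),st))
im=viewer.snapshot('side');cv2.imwrite('pics/s16.png',cv2.resize(im[110:230,220:340],None,fx=5,fy=5,interpolation=cv2.INTER_CUBIC))
"
```

```text
t 20.05 pos [0.4469 0.1706 0.1807] rot [-1.5722  0.0028 -0.2902] F [-0.1 -0.4  0. ] gap 0.549
need [ 0.155  0.072 -0.622] turn -0.0
[157.20315826 254.09746191]
```

View pics/w16.png

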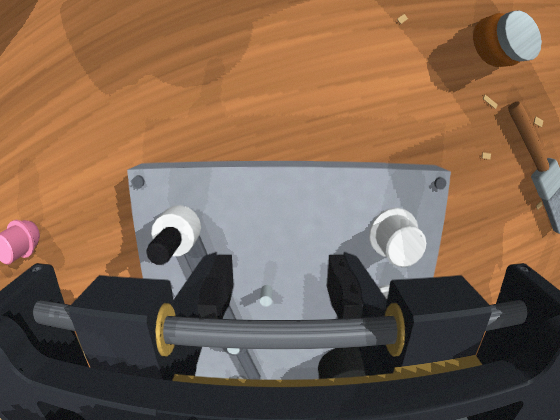

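View pics/s16.png

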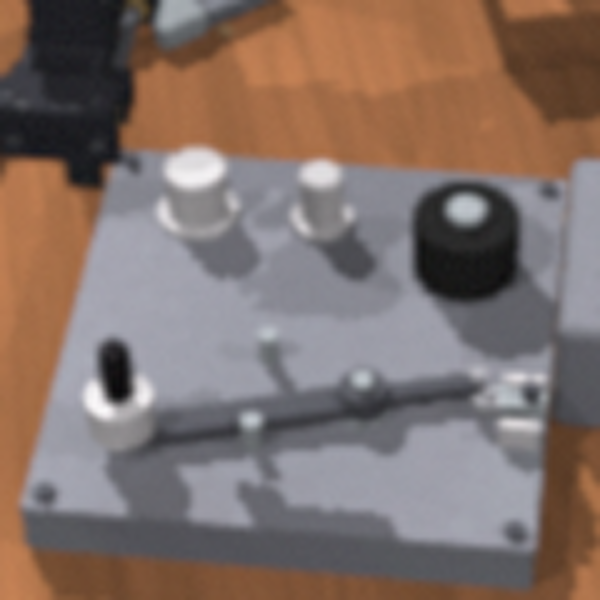

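```bash
python3 -c "
from h import *
im=cv2.imread('pics/w16.png');cv2.imwrite('pics/w16c.png',cv2.convertScaleAbs(cv2.resize(im[195:275,120:220],None,fx=6,fy=6,interpolation=cv2.INTER_CUBIC),alpha=2.5,beta=20))"
```

```text
(no output)
```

View pics/w16c.png

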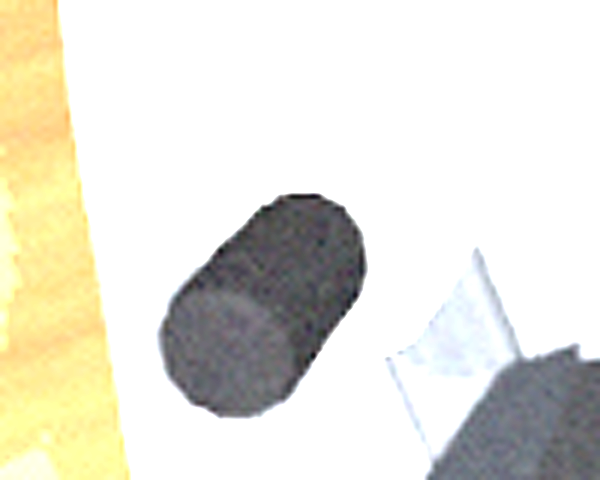

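Emit:
apply_moves(linear=[[0.08,0,-0.3],[0.152,0.05,-0.622],[0.152,0.25,-0.622],[0.152,0.45,-0.622],[0.152,0.63,-0.622],[0.152,0.63,-0.622],[0.152,0.63,-0.622]], turn=[0,0,0,0,0,0,0])

```text
t: 21.02
position: [0.4474, 0.0756, 0.0881]
tcp_rot: [-1.571, -0.001, -0.289]
contact_force: [0.2, 0.2, -0.1]
finger_gap: 0.555
```

```bash
python3 -c "
from h import *
go((.4425,.0745,.086))
im=viewer.snapshot('wrist');cv2.imwrite('pics/w17.png',im)
"
```

```text
t 21.02 pos [0.4474 0.0756 0.0881] rot [-1.5705e+00 -1.3000e-03 -2.8930e-01] F [ 0.2  0.2 -0.1] gap 0.555
need [-0.029  0.014 -0.016] turn 0.001
```

View pics/w17.png

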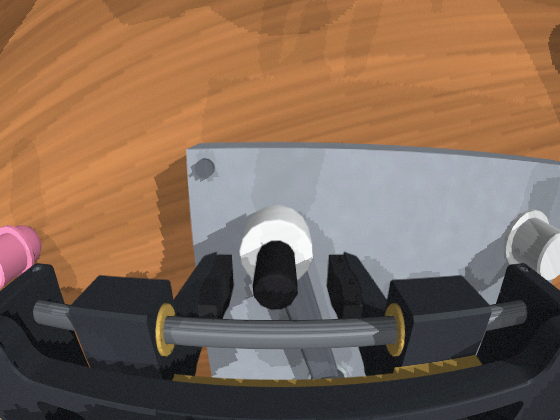

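Emit:
apply_moves(linear=[[-0.027,0.01,-0.015],[-0.027,0.01,-0.015],[-0.027,0.01,-0.015],[-0.027,0.01,-0.015],[-0.027,0.01,-0.015],[-0.027,0.01,-0.015],[-0.027,0.01,-0.015]], turn=[0,0,0,0,0,0,0], hand=0, grip_force=40)

```text
t: 21.95
position: [0.4417, 0.0749, 0.086]
tcp_rot: [-1.57, -0.0, -0.289]
contact_force: [-1.0, 4.5, 5.8]
finger_gap: 0.213
```

```bash
python3 -c "
from h import *
go((.4425,.0745,.086))
P=np.array([.588,.0753])
yaw=state()['tcp_rot'][2]
xt=np.array([np.cos(yaw),np.sin(yaw)]);zt=np.array([-np.sin(yaw),np.cos(yaw)])
a0=np.arctan2(*( (np.array([.4425,.0745])-P)[::-1]))%(2*np.pi);print('a0',a0)
p=lambda a:P+.145*np.array([np.cos(a0-a),np.sin(a0-a)])
for a in np.arange(0,.68,.05):
  d=p(a)-p(0);print(a.round(2),(xt@d/.15).round(3),(zt@d/.15).round(3),p(a).round(4))
"
```

```text
t 21.95 pos [0.4417 0.0749 0.086 ] rot [-1.5702e+00 -5.0000e-04 -2.8950e-01] F [-1.   4.5  5.8] gap 0.213
need [ 0.006  0.    -0.001] turn 0.001
a0 3.147090879971366
0.0 0.0 0.0 [0.443  0.0745]
0.05 -0.013 0.047 [0.4431 0.0818]
0.1 -0.023 0.094 [0.4436 0.089 ]
0.15 -0.032 0.141 [0.4445 0.0962]
0.2 -0.037 0.189 [0.4457 0.1033]
0.25 -0.041 0.238 [0.4473 0.1104]
0.3 -0.042 0.286 [0.4492 0.1174]
0.35 -0.04 0.334 [0.4515 0.1243]
0.4 -0.036 0.382 [0.4541 0.131 ]
0.45 -0.03 0.43 [0.4571 0.1377]
0.5 -0.022 0.478 [0.4604 0.1441]
0.55 -0.01 0.525 [0.464  0.1504]
0.6 0.003 0.571 [0.4679 0.1565]
0.65 0.019 0.617 [0.4721 0.1624]
```

Emit:
apply_moves(linear=[[-0.013,0,0.047],[-0.023,0,0.094],[-0.032,0,0.141],[-0.037,0,0.189],[-0.041,0,0.238],[-0.042,0,0.286],[-0.04,0,0.334],[-0.04,0,0.334]], turn=[0.064,0.127,0.191,0.255,0.318,0.382,0.446,0.446])

```text
t: 22.95
position: [0.4497, 0.1236, 0.086]
tcp_rot: [-1.573, -0.0, -0.639]
contact_force: [-4.5, -2.1, 8.1]
finger_gap: 0.212
```

```bash
python3 -c "
from h import *
go((.4679,.1565,.086),-.289-.6)
P=np.array([.588,.0753]);d=state()['position'][:2]-P;print(np.hypot(*d),3.147-np.arctan2(d[1],d[0])%(2*np.pi))
a0=3.1471;yaw=state()['tcp_rot'][2]
xt=np.array([np.cos(yaw),np.sin(yaw)]);zt=np.array([-np.sin(yaw),np.cos(yaw)])
p=lambda a:P+.145*np.array([np.cos(a0-a),np.sin(a0-a)])
for a in np.arange(.35,.68,.05):
  d=p(a)-p(.35);print(a.round(2),(xt@d/.15).round(3),(zt@d/.15).round(3),p(a).round(4))
"
```

```text
t 22.95 pos [0.4497 0.1236 0.086 ] rot [-1.5731e+00 -3.0000e-04 -6.3930e-01] F [-4.5 -2.1  8.1] gap 0.212
need [-0.033 -0.001  0.248] turn 0.318
0.1465135505584128 0.3414391491694766
0.35 0.0 0.0 [0.4515 0.1243]
0.4 -0.013 0.047 [0.4541 0.131 ]
0.45 -0.023 0.094 [0.4571 0.1376]
0.5 -0.032 0.141 [0.4604 0.1441]
0.55 -0.037 0.189 [0.464  0.1504]
0.6 -0.041 0.238 [0.4679 0.1565]
0.65 -0.042 0.286 [0.4721 0.1624]
```

Emit:
apply_moves(linear=[[-0.005,-0.005,0.047],[-0.015,-0.01,0.094],[-0.023,-0.01,0.141],[-0.028,-0.01,0.189],[-0.03,-0.01,0.22],[-0.03,-0.01,0.22]], turn=[0.064,0.127,0.191,0.255,0.3,0.3])

```text
t: 23.7
position: [0.4635, 0.1526, 0.0861]
tcp_rot: [-1.577, 0.002, -0.874]
contact_force: [-7.5, -3.0, 4.7]
finger_gap: 0.221
```

```bash
python3 -c "
from h import *
go((.4679,.1565,.086),-.289-.6)
P=np.array([.588,.0753]);d=state()['position'][:2]-P;print(np.hypot(*d),3.147-np.arctan2(d[1],d[0])%(2*np.pi))
"
```

```text
t 23.7 pos [0.4635 0.1526 0.0861] rot [-1.5772  0.002  -0.8743] F [-7.5 -3.   4.7] gap 0.221
need [-0.001  0.     0.039] turn 0.019
0.14656114568465087 0.5609488043393851
```

Emit:
apply_moves(linear=[[-0.005,0,0.02],[-0.01,0,0.04],[-0.01,0,0.04],[-0.01,0,0.04]], turn=[0.01,0.02,0.02,0.02])

```text
t: 24.2
position: [0.4665, 0.1573, 0.086]
tcp_rot: [-1.578, 0.003, -0.89]
contact_force: [-10.2, -3.0, 6.9]
finger_gap: 0.216
```

```bash
python3 -c "
from h import *
go((.4679,.1565,.086),-.289-.6)
P=np.array([.588,.0753]);d=state()['position'][:2]-P;print(np.hypot(*d),3.147-np.arctan2(d[1],d[0])%(2*np.pi))
"
```

```text
t 24.2 pos [0.4665 0.1573 0.086 ] rot [-1.5783  0.0025 -0.8904] F [-10.2  -3.    6.9] gap 0.216
need [0.01  0.    0.004] turn -0.002
0.14658808498002657 0.5990179064829371
```

Emit:
apply_moves(linear=[[-0.007,0,0.01],[-0.014,0,0.022],[-0.014,0,0.022]], turn=[0,0,0])

```text
t: 24.58
position: [0.4671, 0.1584, 0.086]
tcp_rot: [-1.583, 0.0, -0.89]
contact_force: [-13.3, -17.9, 11.0]
finger_gap: 0.218
```

```bash
python3 -c "
from h import *
go((.4679,.1565,.086),-.289-.6)
P=np.array([.588,.0753]);d=state()['position'][:2]-P;print(np.hypot(*d),3.147-np.arctan2(d[1],d[0])%(2*np.pi))
F=state()['contact_force'];print(F@[.545,.839,0],F@[-.839,.545,0])
"
```

```text
t 24.57 pos [0.4671 0.1584 0.086 ] rot [-1.5832e+00  1.0000e-04 -8.8980e-01] F [-13.3 -17.9  11. ] gap 0.218
need [ 0.013 -0.    -0.004] turn -0.001
0.14670164069443742 0.6074518600335379
-22.275892622281095 1.4088538325562188
```

Emit:
apply_moves(linear=[[0,0,0],[0,0,0],[0,0,0],[0,0,0]], turn=[0,0,0,0])

```text
t: 25.08
position: [0.4671, 0.1584, 0.086]
tcp_rot: [-1.583, 0.0, -0.89]
contact_force: [-13.7, -16.4, 11.6]
finger_gap: 0.214
```

```bash
python3 -c "
from h import *
go((.4679,.1565,.086),-.289-.6)
F=state()['contact_force'];print(F@[.545,.839,0],F@[-.839,.545,0])
im=viewer.snapshot('wrist');cv2.imwrite('pics/w20.png',im)
im=viewer.snapshot('side');cv2.imwrite('pics/s20.png',cv2.resize(im[110:230,220:380],None,fx=5,fy=5,interpolation=cv2.INTER_CUBIC))
cv2.imwrite('pics/t20.png',viewer.snapshot('top'))
"
```

```text
t 25.07 pos [0.4671 0.1584 0.086 ] rot [-1.583e+00  2.000e-04 -8.901e-01] F [-13.7 -16.4  11.6] gap 0.214
need [ 0.013 -0.    -0.004] turn -0.001
-21.20107969686979 2.517910564460603
```

View pics/w20.png

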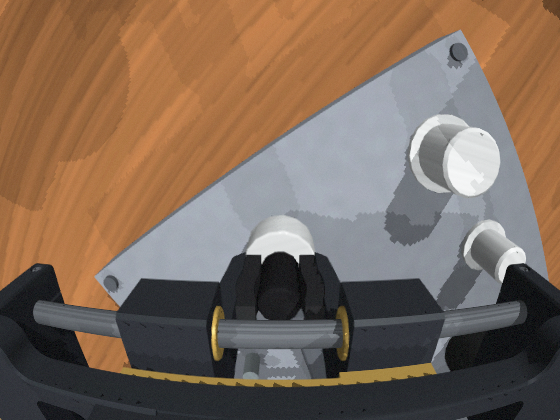

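View pics/s20.png

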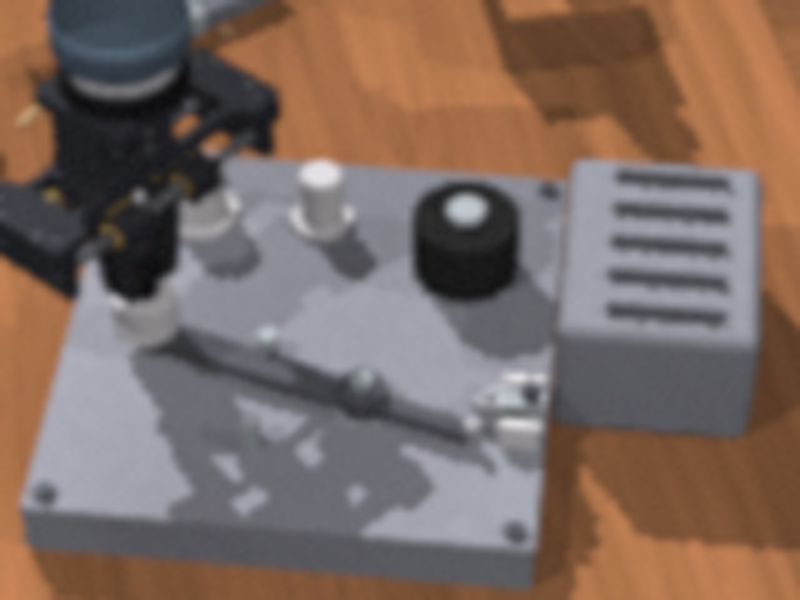

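View pics/t20.png

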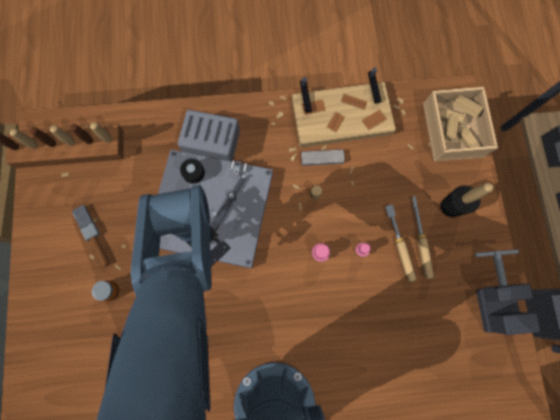

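```bash
python3 -c "
from cell import order
print(order.close_job())"
```

```text
the job is handed in; nothing more can be done
None
```

I put both rollers in their bores, pushed the tensioner arm back to its stop, and handed the job in at about 25 s with the gripper still holding the post.

- **Thick roller:** It went into the wide bore first. In the side view its top is within about 1 mm of where a seated roller should be. I pressed it down with up to 42 N at the wrist; the only part pressing was the roller, on the deck.
- **Slim roller:** It went into the narrow bore second. It met the deck at the same height gain as the thick roller, and the pictures show its flange flat.
- **Tensioner:** I gripped the post with 40 N and pushed it along its arc. At the end the arm angle worked out at about 0.60–0.61 rad. The push along the arc rose from about 8 N to about 21 N with almost no further travel, so it is against the stop. The side view shows the arm at the far stop pin with its tail past the pawl.
- **Other things on the bench:** In the last top view the tools, pink rollers and other items are where they were at the start.

**Checks that disagreed:**
- Both rollers read about 12 mm higher when seated than when I picked them up, where 8 mm was expected. I put this down to measurement error because the pictures show them seated.
- The tool sat about 1.5 mm further from the estimated pivot than the 145 mm given.

I saw and felt no sign of the ratchet click itself; I take it as passed only because the arm is well beyond 0.42 rad.

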